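Close the drill jig with its eyed plate

TASK

Close the drill jig over the wooden strip: take the loose steel drill plate by its upright tab and, with its eye end tilted down, bring the front edge of the oblong eye under the front end of the stud's wide head and draw it back to the stud's neck, then level the plate so that the whole head comes up through the eye. Lay the plate flat on the jig and slide it forward under the two catches as far as it goes, then let go. Feel your way gently, never forcing the plate against the jig, and leave the other things where they are.

Things in the scene. Friction and masses are not known exactly. Their poses are not given: they have to be found in the camera images.
- jig: Drill jig fixed to the bench: plywood board 150 x 96 x 10 mm with two aluminium blocks, tops 30 mm above the bench (front x -42 to 20, y +-35; rear x 57 to 105, y +-45), and a wooden strip lying between them (top at 28). Origin on the bench at the stud's nominal place; -x is the jig's front (towards the robot). Plate home: its origin 30 mm above this origin, axes parallel.
- stud_nominal (a point): Nominal foot of the steel stud, on the front block at jig x = y = 0; axes as the jig. Neck 8 mm thick, 17 mm high; on it a flat head 48 long (x), 14 wide (y), 4 thick: underside 47, top 51 mm above the bench. The stud is rigid, but was set by hand in its slot: really at y = 0 and anywhere from x = -5 to +8 mm. That is not reported: find it by feel or sight.
- catch_left (a point): Catch on the rear block, left: an upright steel stop at jig x = 60 to 68, y = 22 to 38 mm, 10 mm high above the block, with a lip reaching back to x = 72; the space under the lip is 6 mm high. This point is the middle of the mouth under the lip (x = 70, y = 30, 33 mm above the bench); axes as the jig.
- catch_right (a point): The like catch on the right, at y = -22 to -38 mm; middle of its mouth.
- drill_plate: Loose flat steel plate 106 x 38 x 4 mm, 0.12 to 0.26 kg, starting flat on the bench, tab up. Origin on its underside at the eye's centre; x runs from eye end to tab end. Eye: 32 mm long (x +-16), 22 wide (y +-11), right through; the bar before it runs x = -26 to -16. 10 mm drill hole at x = 36. Ears at x = 68 to 80 widen the tab end to 62 mm.
- eye_front_edge (a point): Middle of the lower front edge of the eye (plate x = -16, y = z = 0); axes as the plate. The head is longer than the eye and cannot pass level. Tilted 35 degrees, eye end down, this edge goes under the front (-x) end of the head; with it against the neck's front and the front bar close under the head (edge some 12 mm above the block), the tab end can be lowered to level.
- tab_middle (a point): Middle of the plate's upright grip tab: plate x = 63, y = 0, 21 mm above the underside; axes as the plate. The tab is 10 mm thick (x = 58 to 68), 24 mm wide (y) and reaches 37 mm above the underside.
- tin: Bystander: flat metal tin, shut, 50 x 68 x 20 mm, origin under its centre.
- tape: Bystander: small dark roll of tape lying flat, 55 x 53 x 19 mm, origin under its centre.
- sanding_block: Bystander: cork sanding block, 63 x 110 x 31 mm, origin under its centre.
- screwdriver: Bystander: screwdriver with red handle, 25 x 150 x 26 mm, origin under its centre.
Mind the look-alikes: they are no part of the job. Several things have the shape of the drill_plate; the one meant has the colours described above. Of the things that look like the jig, take the one that is farthest to the robot's left at the start.

How it is judged:
By the outcome, as a careful person would: the job done as asked, in the order asked, and still so for the second after the job is handed in, with the robot touching nothing.
It also fails if it takes over 51 s, if anything falls off the work surface, if the arm or the gripper's body presses on something with over 40 N, if the wrist force passes 120 N, or if a joint passes its speed limit or range.

ROBOT

A 6-joint arm with a two-finger parallel gripper is mounted at the origin on a cart in front of the work surface, level with it; the furniture and walls round the work are solid. World frame = base frame: x ahead of the robot, y to its left, z up, the work surface at z = 0. Lengths are in m, angles in rad, forces in N, time in s.
With the tool pointing down it reaches from about 0.325 to 1 m from the base axis. Payload 5.1 kg.
Tool frame: the origin (TCP) lies on the centre line of the jaws, within the pads' length; the fingertips stand 19 mm ahead of it and the grasp point (between the pads) is the TCP; z points along the fingers, y is the line along which they close (so a half turn about z gives the same grasp; the last joint's range is limited). The gripper opens to 85 mm and grips with 20 to 120 N. Pads are 22 mm wide; open, the fingers measure 114 mm over their backs; the gripper's body (76 mm by 85 mm) begins 54 mm behind the grasp point. The pads swing forward as they close: fully open they stand 13 mm farther back than shut.
Start: joints at [1.138, 0.124, 1.65, -0, 1.367, -0.083], TCP at [0.223, 0.611, 0.25] pointing down, gripper open.
Joint ranges: [-2.61, 2.61], [-1.02, 2.33], [0.03, 2.71], [-1.35, 4.49], [0.32, 2.68], [-2.91, 2.91]. Speed limits (rad/s): [2.57, 2.57, 3.14, 3.14, 3.14, 3.14].

INTERFACE

Orientations are given as [roll, pitch, yaw] about the fixed x, y, z axes, in that order (R = Rz(yaw) Ry(pitch) Rx(roll)).
In Python, from rig import arm gives the robot as it stands. The module is installed in compiled form; this text tells all that it offers.
- The arm moves only by the tool carry_out, never from a script. Its argument "rows" is a list of rows, each an object with "grip": the closure, from -1 (fully open) to 1 (shut); "travel": the shift along the tool's x, y, z in mm, a list of three; "delta_rot": the turn, a rotation vector about the tool's x, y, z in degrees, a list of three. In form: [{"grip": grip, "travel": [x, y, z], "delta_rot": [wx, wy, wz]}, ...]. A call has 1 to 5 rows; each row shifts and turns the commanded pose from where the row before left it, along the tool's axes as they then stand; what a row does not reach is not made up. A row lasts 1/10 s, in which the tool goes at most 50 mm and 8.59 degrees, less where a joint would pass 70% of its speed; a pose out of reach is approached as far as the arm can. A call is refused whole if a number of a shift passes 50 or a number of a turn 8.59, either way. A call with a gripper value outside its range is refused whole. The fingers move at their own pace and stop on an object; "newtons" is the grip in N (left out, the last holds). Time passes only in rows, so rows that do not move let the fingers close. It gives the time, the measured TCP pose, the force, the opening and the grip force at its end, in the units of the state.
- arm.observe(): the state, without advancing time (a new reading comes with each control period).
- arm.snapshot(name): name is "side" or "top"; returns (picture, depth): 384x512x3 uint8, red, green, blue; 384x512 float32, m along the optical axis (not along the pixel's ray), 0 where there is no reading.
- arm.get_calibration(name): a dict with "fx", "fy", "cx", "cy" (pixels), "world_to_cam" (4x4, takes a point from world to camera coordinates). Camera axes: x right, y up, looking along -z (the intrinsics and any distortion apply to the point x, -y, -z); pixel columns grow to the right and rows downward; lengths in m; the calibration is good to about 2 mm. A picture is of the moment at which its call begins. get_calibration takes no time and is no camera call.
- arm.sign_off(): hands the job in; it is judged then, once.
Trained networks look in the newest picture that a camera, given by its name, has taken for a name from the list of things; names that differ only in an ending like _2 or _b are one class to them, and where a whole thing is asked for, a point or a joint stands for the part that bears it (a point fixed in the world has none). Each returns a list of dicts, best first, with "confidence" (0 to 1); they miss things now and then, are a little off and sometimes report something else, mostly with a low value. They report only what shows in the picture. A call takes as long as a camera call. They do not tell look-alikes from the thing itself.
- arm.find_in(camera, target): "uv" ([column, row] in pixels, amid what is visible of it).
- arm.place_of(camera, target): "uv" ([column, row] in pixels: a listed point, or the origin of a listed thing).
The state is a dict: "time_s": time; "joint_positions": joint angles; "joint_velocities": joint speeds; "tau": joint torques, N m; "ee_pos": TCP position; "eef_rot": TCP orientation; "force": force on the tool from outside, world axes, zero at the start; "torque": the same for the moment, N m; "finger_gap": opening from 0.0 (shut) to 1.0 (fully open); "finger_force": force on a finger pad.
Only numpy, scipy, OpenCV 4.12 (cv2) and the standard library are available. Lean on these libraries where they do the work, as an engineer would, in place of code of your own. Each camera call takes 0.05 s, during which the arm holds its last target. There are 200 camera calls.

## Working session

There is one attempt and no reset: what is moved stays moved. The work goes in short steps, Python scripts to look and compute and a tool call to move; the robot and the scene stay as the last step left them, time stands still between calls to the robot, and variables do not carry over. Pictures are saved under pics/ and viewed, at most 10 in all, crops included, and the job is handed in when it is done.

Besides the shell and the picture viewer there is one more tool, called after "Call:" by a JSON object that holds its "name" and its "arguments", one argument or row to a line. carry_out: Moves the arm, as the interface text tells. Its arguments: {"type":"object","properties":{"rows":{"type":"array"},"newtons":{"type":"number"}},"required":["rows"]}

```bash
mkdir -p pics
cat > h.py <<'E'
import numpy as np, cv2
from rig import arm
from scipy.spatial.transform import Rotation as R
def snap(cam,name=None):
    p,d=arm.snapshot(cam)
    if name: cv2.imwrite(f'pics/{name}.png',p[:,:,::-1])
    return p,d
def w2p(cam,P):
    c=arm.get_calibration(cam);P=np.atleast_2d(P);M=np.array(c['world_to_cam'])
    q=P@M[:3,:3].T+M[:3,3]
    return np.c_[c['fx']*q[:,0]/-q[:,2]+c['cx'],c['fy']*-q[:,1]/-q[:,2]+c['cy']]
def p2w(cam,uv,depth):
    c=arm.get_calibration(cam);M=np.array(c['world_to_cam']);uv=np.atleast_2d(uv)
    x=(uv[:,0]-c['cx'])/c['fx']*depth;y=-(uv[:,1]-c['cy'])/c['fy']*depth
    q=np.c_[x,y,-np.ones(len(uv))*depth]
    return (q-M[:3,3])@M[:3,:3]
def cloud(cam,d):
    v,u=np.mgrid[:d.shape[0],:d.shape[1]]
    return p2w(cam,np.c_[u.ravel(),v.ravel()],d.ravel()).reshape(*d.shape,3)
def ray(cam,uv,z):
    a=p2w(cam,uv,.1)[0];b=p2w(cam,uv,1.)[0];t=(z-a[2])/(b[2]-a[2]);return a+t*(b-a)
E
python3 - <<'E'
from h import *
for c in('top','side'):
    p,d=snap(c,c+'0'); np.save(c+'d0.npy',d);print(c,arm.get_calibration(c))
    for t in('jig','stud_nominal','drill_plate','tab_middle','catch_left','catch_right','eye_front_edge'):
        for r in arm.place_of(c,t)[:4]: 
            print(c,t,np.round(r['uv']),round(r['confidence'],2),np.round(ray(c,r['uv'],0.0 if t!='tab_middle' else .021),3))
print(arm.observe())
E
```

```text
top {'fx': 355.43070594035095, 'fy': 355.43070594035095, 'cx': 254.8386428842567, 'cy': 187.84302619293516, 'world_to_cam': array([[-1.55013599e-02, -9.99879438e-01,  9.04428493e-04,
         4.76988945e-03],
       [ 9.79481258e-01, -1.50033319e-02,  2.00976032e-01,
        -5.38871010e-01],
       [-2.00938232e-01,  4.00127256e-03,  9.79595741e-01,
        -1.02373146e+00],
       [ 0.00000000e+00,  0.00000000e+00,  0.00000000e+00,
         1.00000000e+00]])}
top jig [314. 136.] 0.71 [ 0.72 -0.2   0.  ]
top jig [213. 204.] 0.61 [0.501 0.129 0.   ]
top stud_nominal [215. 202.] 0.78 [0.508 0.124 0.   ]
top stud_nominal [316. 136.] 0.72 [ 0.722 -0.209  0.   ]
top drill_plate [305. 263.] 0.64 [ 0.313 -0.153  0.   ]
top drill_plate [291. 216.] 0.63 [ 0.458 -0.116  0.   ]
top drill_plate [252. 229.] 0.22 [0.42  0.006 0.   ]
top tab_middle [297. 195.] 0.94 [ 0.521 -0.135  0.021]
top tab_middle [320. 248.] 0.87 [ 0.357 -0.199  0.021]
top catch_left [309. 116.] 0.63 [ 0.792 -0.187  0.   ]
top catch_right [325. 115.] 0.74 [ 0.794 -0.243  0.   ]
top catch_right [227. 181.] 0.67 [0.573 0.086 0
[... 1525 characters left out ...]
 -0.133  0.   ]
{'time_s': 0.8, 'joint_positions': array([ 1.13838918e+00,  1.23746467e-01,  1.65028643e+00, -4.21170909e-05,
        1.36751575e+00, -8.26260520e-02]), 'joint_velocities': array([ 0.00071481, -0.00204713, -0.0009923 , -0.00051256,  0.00055527,
       -0.00052006]), 'tau': array([ 9.21347180e-06, -4.23536575e+01, -3.65740442e+01, -2.00294962e-04,
        3.66976610e-04,  1.16168476e-05]), 'ee_pos': array([0.22279794, 0.61061047, 0.25036492]), 'eef_rot': array([3.14155220e+00, 4.47417409e-05, 2.79182006e+00]), 'force': array([-0.15403864, -0.15193225,  0.82980862]), 'torque': array([-0.01477621,  0.0229461 , -0.01636357]), 'finger_force': 0.0, 'finger_gap': 0.9995995744321894}
```

View pics/top0.png

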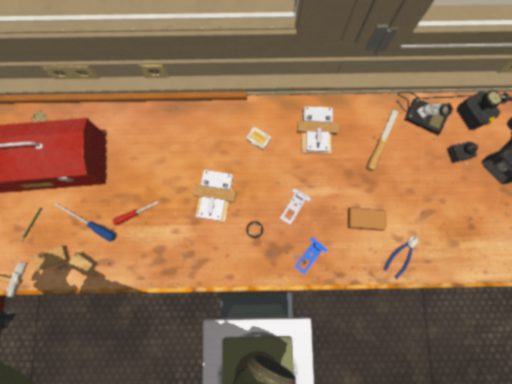

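View pics/side0.png

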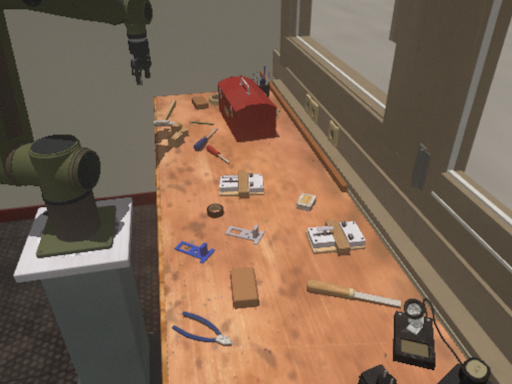

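Run:
```python
from h import *
a=cv2.imread('pics/top0.png');b=cv2.imread('pics/side0.png')
f=lambda i,u,v:cv2.resize(i[v-27:v+27,u-36:u+36],(400,300),interpolation=cv2.INTER_CUBIC)
cv2.imwrite('pics/c0.png',np.vstack([np.hstack([f(a,214,195),f(b,242,184)]),np.hstack([f(a,295,206),f(b,245,233)])]))
d=np.load('topd0.npy');C=cloud('top',d)
np.set_printoptions(linewidth=250)
print((C[166:226:2,192:240:2,2]*1000).round().astype(int))
print((C[186:226:2,276:316:2,2]*1000).round().astype(int))
```

```text
[[  -2   -2   -1    0    0    0   -3   -3   -3    4    0   -1   -1    1    0    1    0   -1   -2    0    0   -2   -1    2]
 [  -1   -1    0   -2   -3    4   -3    1    0   -3    0    0   -4   -2   -2    1    1    5   -1    1   -2    3    4   -3]
 [   0    1    4    2   -1   -5   30   31    1    2    0    4   -1   -4   -2   -1    3    2   -1    0    0    1    0    0]
 [   1   -2    0    1    3   -1   34   32   30   30   31   26   30   28   30    1    0    3   -2   -2   -1   -3    3   -3]
 [   1    2    0   -1    0   -2   30   29   29   30   29   26   30   33   26   29   26   31   24   29    1    0   -1    0]
 [   1    0    3   -3    1   31   29   31   29   33   27   31   29   29   33   33   28   29   33   28    9    0    0   -5]
 [   1   -4   -1    2    0   31   30   30   31   31   29   31   30   29   31   28   28   28   29   27    7   -2    2   -3]
 [   0   -1   -1   -3    0   32   39   39   30   28   30   27   32   30   28   31   31   30   32   28    3    0   -3    2]
 [   0   -2    0    0    1   27   40   38   32   28   31   29   26   30   29   31   27   31   29   29    2    0   -2
[... 3151 characters left out ...]
 3 -4]
 [ 1 -2 -1  3  0  0 -2  2  3  0 -1  6  5  2 -2 -4  1 -1  2  0]
 [ 3 -1 -2 -1  2  0  7  4  5  9  4  5  7 -6  0  5 -1 -4 -3  0]
 [-1  1 -2 -1  0  5 -2  4  7  4  2  3  2  0  0  0  4 -2  1  3]
 [ 1  0 -2  2  4  2  2 -1  3  0  1  4  5  3 -2  0  2 -2  2  2]
 [ 0  0 -1  1  6 -4 -1 -2 -1  5  7 -2  1  2 -2  3 -1  1  0  0]
 [ 0  0  1  3  4  0 -2  0  0  6 -4 -4  0  1  0 -3  2  3 -2 -1]
 [ 4 -5  0  2  1  1  1 -5  3  1  1 -1  0  4  1 -4 -1 -1 -1 -4]
 [ 0 -1  3  2 -1  4 -3  1  2 -2  3 -2  1  1  1 -2  4  2 -2 -2]
 [ 1  3 -1  1  5  3  4  5  4  1 -1  0  0  2 -4 -3 -3 -1 -3  1]
 [ 2 -4  5 -5  0 -3  6  6  1 -2 -2  3 -2 -3  4 -2  0 -3  2  4]
 [ 2  0  1 -1 -1 -3  0 -2 -1  1  1 -2 -2  2 -2  2  2  4 -1  5]]
```

View pics/c0.png

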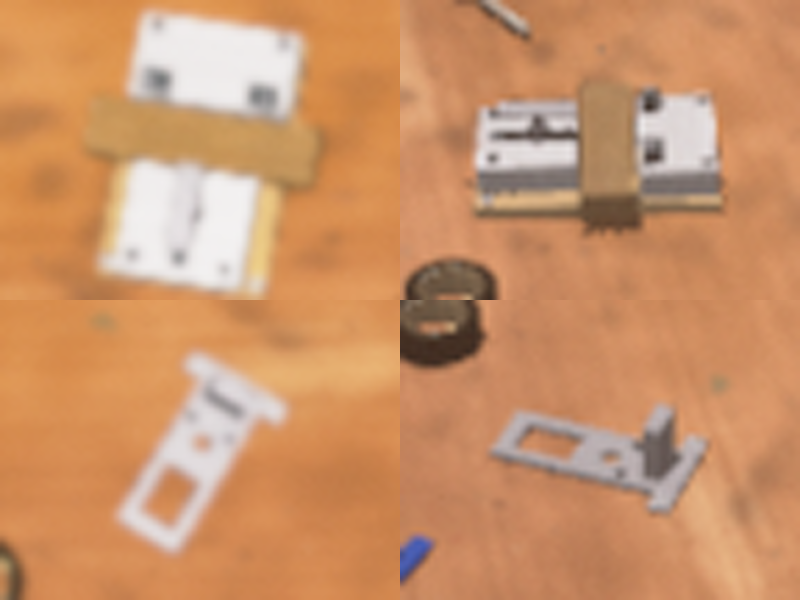

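```bash
cat > fit.py <<'E'
from h import *
from scipy.optimize import minimize
S=4
F=[[0,1,3,2],[4,5,7,6],[0,1,5,4],[2,3,7,6],[0,2,6,4],[1,3,7,5]]
def box(x0,x1,y0,y1,z0,z1): return np.array([[x,y,z] for x in(x0,x1) for y in(y0,y1) for z in(z0,z1)])/1e3
def pose(x,y,yaw,z=0,pitch=0):
    T=np.eye(4);T[:3,:3]=R.from_euler('ZYX',[yaw,pitch,0]).as_matrix();T[:3,3]=[x,y,z];return T
PLATE=[(box(-26,80,-19,19,0,4),0),(box(68,80,-31,31,0,4),0),(box(-16,16,-11,11,3.9,4),1),(box(58,68,-12,12,4,37),2)]
def jig(s): return [(box(-45,105,-48,48,0,10),0),(box(-42,20,-35,35,10,30),1),(box(57,105,-45,45,10,30),2),(box(24,54,-58,58,10,28),3),
  (box(60,68,22,38,30,40),4),(box(60,68,-38,-22,30,40),4),(box(-24+s,24+s,-7,7,47,51),5)]
def render(cam,T,parts,win,hole=1):
    u0,u1,v0,v1=win;M=np.array(arm.get_calibration(cam)['world_to_cam']);cp=-M[:3,:3].T@M[:3,3]
    L=np.zeros(((v1-v0)*S,(u1-u0)*S),np.uint8)
    for b,l in parts:
        P=b@T[:3,:3].T+T[:3,3];c=P.mean(0);uv=(w2p(cam,P)-[u0,v0]+.5)*S-.5
        for k,f in enumerate(F):
            fc=P[f].mean(0);n=np.cross(P[f[1]]-P[f[0]],P[f[2]]-P[f[0]])
            if n@(fc-c)<0:n=-n
            if n@(cp-fc)<=0: continue
            lab=0 if (l==1 and parts is PLATE) else 1+l*3+(0 if k==5 or abs(n[2])>.8*np.linalg.norm(n) else 1+(k in(2,3,0,1) and k<2))
            cv2.fillPoly(L,[np.round(uv[f]*16).astype(np.int32)],int(lab),shift=4)
    return L
def cost(cam,img,T,parts,win):
    u0,u1,v0,v1=win
    L=render(cam,T,parts,win);I=img[v0:v1,u0:u1].reshape(-1,3).astype(float)
    A=np.stack([cv2.resize(cv2.GaussianBlur((L==l).astype(np.float32),(0,0),S*.5),(u1-u0,v1-v0),interpolation=cv2.INTER_AREA).ravel() for l in np.unique(L)],1)
    X=np.linalg.lstsq(A,I,rcond=None)[0];r=np.abs(I-A@X);return np.minimum(r,60).mean()
def fit(f,x0,st,n=3):
    x=np.array(x0,float)
    for _ in range(n):
        sx=np.vstack([x]+[x+np.eye(len(x))[i]*st[i] for i in range(len(x))])
        r=minimize(f,x,method='Nelder-Mead',options=dict(initial_simplex=sx,xatol=1e-5,fatol=1e-4,maxiter=400));x=r.x
    return x,r.fun
E
python3 - <<'E'
from fit import *
I={c:cv2.imread(f'pics/{c}0.png') for c in('top','side')}
WJ={'top':(186,244,162,228),'side':(208,278,162,206)}
WP={'top':(272,318,182,230),'side':(220,272,216,248)}
np.set_printoptions(suppress=True,precision=4)
for cs in(['top'],['side'],['top','side']):
    f=lambda x:sum(cost(c,I[c],pose(x[0],x[1],x[2]),jig(x[3]*1000),WJ[c]) for c in cs)
    print('jig',cs,*min((fit(f,[.502,.123,-.1,s],[.006,.006,.08,.003]) for s in(-.003,.004)),key=lambda r:r[1]))
    f=lambda x:sum(cost(c,I[c],pose(*x),PLATE,WP[c]) for c in cs)
    print('plate',cs,*fit(f,[.455,-.11,-.5],[.006,.006,.08]))
E
```

```text
Traceback (most recent call last):
  File "fit.py", line 32, in fit
    r=minimize(f,x,method='Nelder-Mead',options=dict(initial_simplex=sx,xatol=1e-5,fatol=1e-4,maxiter=400));x=r.x
  File "fit.py", line 25, in cost
    L=render(cam,T,parts,win);I=img[v0:v1,u0:u1].reshape(-1,3).astype(float)
  File "fit.py", line 15, in render
    P=b@T[:3,:3].T+T[:3,3];c=P.mean(0);uv=(w2p(cam,P)-[u0,v0]+.5)*S-.5
                                           ~~~^^^^^^^
  File "h.py", line 9, in w2p
    c=arm.get_calibration(cam);P=np.atleast_2d(P);M=np.array(c['world_to_cam'])
ValueError: time passes only in moves, steps and waits
```

```bash
sed -i 's/^from rig import arm/from rig import arm\nimport functools\ncal=functools.lru_cache(None)(lambda c:arm.get_calibration(c))/; s/c=arm.get_calibration(cam)/c=cal(cam)/' h.py; sed -i 's/arm.get_calibration(cam)/cal(cam)/' fit.py
cat > run1.py <<'E'
from fit import *
I={c:cv2.imread(f'pics/{c}0.png') for c in('top','side')}
WJ={'top':(186,244,162,228),'side':(208,278,162,206)}
WP={'top':(272,318,182,230),'side':(220,272,216,248)}
np.set_printoptions(suppress=True,precision=4)
for cs in(['top'],['side'],['top','side']):
    f=lambda x:sum(cost(c,I[c],pose(x[0],x[1],x[2]),jig(x[3]*1000),WJ[c]) for c in cs)
    print('jig',cs,*min((fit(f,[.502,.123,-.1,s],[.006,.006,.08,.003]) for s in(-.003,.004)),key=lambda r:r[1]))
    f=lambda x:sum(cost(c,I[c],pose(*x),PLATE,WP[c]) for c in cs)
    print('plate',cs,*fit(f,[.455,-.11,-.5],[.006,.006,.08]))
E
time python3 run1.py; python3 -c "from h import *;print(arm.observe()['time_s'])"
```

```text
jig ['top'] [ 0.4942  0.1303 -0.1719 -0.0056] 6.636640628441226
plate ['top'] [ 0.4647 -0.1099 -0.5737] 6.825827062254863
jig ['side'] [ 0.4917  0.1279 -0.17    0.001 ] 9.784590580856163
plate ['side'] [ 0.4611 -0.1101 -0.571 ] 6.812066421760601
jig ['top', 'side'] [ 0.4936  0.1292 -0.172  -0.0006] 17.37416029820872
plate ['top', 'side'] [ 0.4629 -0.1093 -0.5718] 14.8720671750952
0.8
real	0m20.968s
user	1m18.599s
sys	0m0.499s
```

```bash
cat > plan.py <<'E'
from h import *
import json,sys
def rows(T0,T1,n,grip,dec=0,combine=True):
    """rows from pose T0 to T1 (pos,R) in n steps, rounded; returns rows and reached"""
    p,Q=T0; out=[]
    rv=(Q.inv()*T1[1]).as_rotvec()
    for i in range(n):
        k=n-i
        t=np.round(Q.inv().apply(T1[0]-p)*1000/k,dec); w=np.round(np.degrees((Q.inv()*T1[1]).as_rotvec())/k,1)
        out.append(dict(grip=grip,travel=[float(a) for a in t],delta_rot=[float(a) for a in w]))
        p=p+Q.apply(t/1000);Q=Q*R.from_rotvec(np.radians(w))
    return out,(p,Q)
def show(rs):
    for i in range(0,len(rs),5): print(' '.join(f"{r['travel']}{r['delta_rot']}" for r in rs[i:i+5]).replace('.0,',',').replace('.0]',']'))
def cur():
    o=arm.observe();return (np.array(o['ee_pos']),R.from_euler('xyz',o['eef_rot']))
def tool(th,pitch=0): # tool orientation for plate yaw th, pitch (plate axes)
    Rp=R.from_euler('ZYX',[th,pitch,0]).as_matrix()
    return R.from_matrix(np.c_[Rp[:,1],Rp[:,0],-Rp[:,2]])
E
python3 - <<'E'
from plan import *
rs,e=rows(cur(),(np.array([.5159,-.1434,.10]),tool(-.572)),20,0)
show(rs);print(e[0],e[1].as_euler('xyz'))
d=np.load('topd0.npy')
for cam,J in(('top',(.4942,.1303,-.1719)),('side',(.4917,.1279,-.17))):
    C=cloud(cam,np.load(cam+'d0.npy'))-[J[0],J[1],0]
    P=C.reshape(-1,3)@R.from_euler('z',J[2]).as_matrix()
    m=(P[:,2]>.042)&(P[:,2]<.06)&(abs(P[:,1])<.02)&(abs(P[:,0])<.05)
    print(cam,m.sum(),np.sort(P[m,0]*1000)[:8].round(1),np.sort(P[m,0]*1000)[-8:].round(1),P[m].mean(0)*1000)
E
```

```text
[-27, -30, 8][0, -0, 5.1] [-29, -28, 7][0, -0, 5.1] [-32, -25, 8][0, -0, 5.1] [-34, -22, 7][0, -0, 5.1] [-36, -19, 8][0, -0, 5.1]
[-37, -16, 7][0, -0, 5.1] [-38, -13, 8][0, -0, 5.2] [-39, -9, 7][0, -0, 5.1] [-40, -6, 8][0, -0, 5.2] [-40, -2, 7][0, -0, 5.1]
[-41, 2, 8][0, -0, 5.2] [-40, 5, 7][0, -0, 5.1] [-40, 9, 8][0, -0, 5.2] [-38, 13, 7][0, -0, 5.1] [-37, 16, 8][0, -0, 5.2]
[-36, 19, 7][0, -0, 5.1] [-34, 22, 8][0, -0, 5.2] [-32, 25, 7][0, -0, 5.1] [-29, 28, 8][0, -0, 5.2] [-26, 31, 7][0, -0, 5.1]
[ 0.51630039 -0.14311799  0.10036424] [ 3.14155790e+00 -4.93016721e-05  9.99366922e-01]
top 76 [-27.9 -27.1 -27.  -26.1 -25.9 -25.2 -24.7 -24. ] [15.3 16.3 16.4 16.8 18.5 19.3 19.4 19.7] [-4.33069256  1.01073403 50.29860652]
side 37 [-26.9 -26.7 -26.5 -23.4 -23.4 -23.3 -20.1 -20.1] [ 7.3  7.3 10.6 10.7 14.  14.2 17.4 17.5] [-6.70286493  1.62916863 49.46028268]
```

Call:
{"name": "carry_out", "arguments": {
  "rows": [
    {"grip": 0,"travel": [-27,-30,8],"delta_rot": [0,0,5.1]},
    {"grip": 0,"travel": [-29,-28,7],"delta_rot": [0,0,5.1]},
    {"grip": 0,"travel": [-32,-25,8],"delta_rot": [0,0,5.1]},
    {"grip": 0,"travel": [-34,-22,7],"delta_rot": [0,0,5.1]},
    {"grip": 0,"travel": [-36,-19,8],"delta_rot": [0,0,5.1]}
  ],
  "newtons": 60
}}

```text
time_s: 1.3
ee_pos: [0.2977, 0.421, 0.2123]
eef_rot: [3.141, 0.0, 2.344]
force: [0.0, 0.3, 0.5]
finger_gap: 0.501
finger_force: 0.0
```

Call:
{"name": "carry_out", "arguments": {
  "rows": [
    {"grip": 0,"travel": [-37,-16,7],"delta_rot": [0,0,5.1]},
    {"grip": 0,"travel": [-38,-13,8],"delta_rot": [0,0,5.2]},
    {"grip": 0,"travel": [-39,-9,7],"delta_rot": [0,0,5.1]},
    {"grip": 0,"travel": [-40,-6,8],"delta_rot": [0,0,5.2]},
    {"grip": 0,"travel": [-40,-2,7],"delta_rot": [0,0,5.1]}
  ]
}}

```text
time_s: 1.8
ee_pos: [0.3692, 0.2331, 0.1753]
eef_rot: [3.141, -0.0, 1.895]
force: [-0.4, 0.1, 0.8]
finger_gap: 0.498
finger_force: 0.0
```

Call:
{"name": "carry_out", "arguments": {
  "rows": [
    {"grip": 0,"travel": [-41,2,8],"delta_rot": [0,0,5.2]},
    {"grip": 0,"travel": [-40,5,7],"delta_rot": [0,0,5.1]},
    {"grip": 0,"travel": [-40,9,8],"delta_rot": [0,0,5.2]},
    {"grip": 0,"travel": [-38,13,7],"delta_rot": [0,0,5.1]},
    {"grip": 0,"travel": [-37,16,8],"delta_rot": [0,0,5.2]}
  ]
}}

```text
time_s: 2.3
ee_pos: [0.4435, 0.044, 0.1376]
eef_rot: [3.14, -0.0, 1.444]
force: [0.5, 0.3, 0.6]
finger_gap: 0.501
finger_force: 0.0
```

Call:
{"name": "carry_out", "arguments": {
  "rows": [
    {"grip": 0,"travel": [-36,19,7],"delta_rot": [0,0,5.1]},
    {"grip": 0,"travel": [-34,22,8],"delta_rot": [0,0,5.2]},
    {"grip": 0,"travel": [-32,25,7],"delta_rot": [0,0,5.1]},
    {"grip": 0,"travel": [-29,28,8],"delta_rot": [0,0,5.2]},
    {"grip": 0,"travel": [-26,31,7],"delta_rot": [0,0,5.1]}
  ]
}}

```text
time_s: 2.8
ee_pos: [0.5167, -0.1449, 0.1001]
eef_rot: [3.141, -0.0, 0.995]
force: [1.2, 0.4, 0.3]
finger_gap: 0.499
finger_force: 0.0
```

Call:
{"name": "carry_out", "arguments": {
  "rows": [
    {"grip": 0,"travel": [0,0,0],"delta_rot": [0,0,0]},
    {"grip": 0,"travel": [0,0,0],"delta_rot": [0,0,0]}
  ]
}}

```text
time_s: 3.0
ee_pos: [0.5162, -0.1437, 0.1]
eef_rot: [-3.141, -0.0, 0.998]
force: [-0.1, 0.3, 0.4]
finger_gap: 0.503
finger_force: 0.0
```

Call:
{"name": "carry_out", "arguments": {
  "rows": [
    {"grip": 0,"travel": [0,0,25],"delta_rot": [0,0,0]},
    {"grip": 0,"travel": [0,0,25],"delta_rot": [0,0,0]},
    {"grip": 0,"travel": [0,0,12],"delta_rot": [0,0,0]},
    {"grip": 0,"travel": [0,0,10],"delta_rot": [0,0,0]},
    {"grip": 0,"travel": [0,0,0],"delta_rot": [0,0,0]}
  ]
}}

```text
time_s: 3.5
ee_pos: [0.5154, -0.1422, 0.0274]
eef_rot: [-3.14, 0.0, 1.0]
force: [-0.2, 0.1, -0.4]
finger_gap: 0.496
finger_force: 0.0
```

Run:
```python
from h import *
b,_=snap('side','s1');a,_=snap('top','t1')
f=lambda i,u,v:cv2.resize(i[v-27:v+27,u-36:u+36,::-1],(400,300),interpolation=cv2.INTER_CUBIC)
cv2.imwrite('pics/c1.png',np.hstack([f(a,295,200),f(b,250,225)]))
```

```text
(no output)
```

View pics/c1.png

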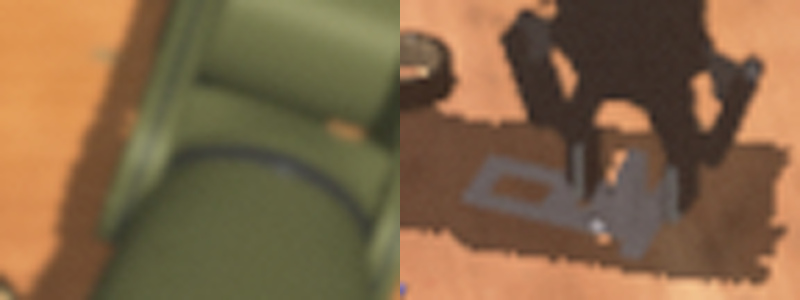

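The side view shows the jaws (crop 578 and 672) straddling the tab (crop ~632); the top view is hidden by the arm. I'll close now.

Call:
{"name": "carry_out", "arguments": {
  "rows": [
    {"grip": 1,"travel": [0,0,0],"delta_rot": [0,0,0]},
    {"grip": 1,"travel": [0,0,0],"delta_rot": [0,0,0]},
    {"grip": 1,"travel": [0,0,0],"delta_rot": [0,0,0]},
    {"grip": 1,"travel": [0,0,0],"delta_rot": [0,0,0]},
    {"grip": 1,"travel": [0,0,0],"delta_rot": [0,0,0]}
  ],
  "newtons": 60
}}

```text
time_s: 4.1
ee_pos: [0.5171, -0.1435, 0.0295]
eef_rot: [3.14, -0.0, 0.999]
force: [-1.0, 1.1, 6.2]
finger_gap: 0.104
finger_force: 60.5
```

Call:
{"name": "carry_out", "arguments": {
  "rows": [
    {"grip": 1,"travel": [0,0,-20],"delta_rot": [0,0,0]},
    {"grip": 1,"travel": [0,0,-30],"delta_rot": [0,0,0]},
    {"grip": 1,"travel": [0,0,-40],"delta_rot": [0,0,0]},
    {"grip": 1,"travel": [0,0,0],"delta_rot": [0,0,0]},
    {"grip": 1,"travel": [0,0,0],"delta_rot": [0,0,0]}
  ],
  "newtons": 80
}}

```text
time_s: 4.6
ee_pos: [0.5164, -0.1433, 0.1187]
eef_rot: [3.14, -0.0, 0.999]
force: [-0.6, 1.1, -3.0]
finger_gap: 0.097
finger_force: 78.4
```

Run:
```python
from fit import *
from plan import cur
np.set_printoptions(suppress=True,precision=4)
b,_=snap('side','s2');o=arm.observe();print(o['ee_pos'],o['eef_rot'],o['force'],o['torque'],o['finger_gap'],o['time_s'])
f=lambda i,u,v:cv2.resize(i[v-40:v+40,u-53:u+53,::-1],(800,600),interpolation=cv2.INTER_CUBIC)
cv2.imwrite('pics/c2.png',f(b,250,205))
p=np.array(o['ee_pos'])-R.from_euler('z',-.572).apply([.063,0,.028]);print('plate',p,'px origin,front',w2p('side',np.array([p,p+R.from_euler('z',-.572).apply([-.026,.019,.004]),p+R.from_euler('z',-.572).apply([-.026,-.019,.004]),p+R.from_euler('z',-.572).apply([-.016,-.011,.004]),p+R.from_euler('z',-.572).apply([.080,-.031,.004])])))
```

```text
[ 0.5154 -0.1429  0.1171] [-3.1398  0.0004  0.9993] [-0.4918 -0.3256 -2.3008] [ 0.048  -0.0566 -0.0113] 0.09848703464827603 4.65
plate [ 0.4624 -0.1088  0.0891] px origin,front [[234.7445 207.294 ]
 [229.059  200.829 ]
 [223.7028 207.9525]
 [228.0441 207.128 ]
 [257.0357 218.1399]]
```

View pics/c2.png

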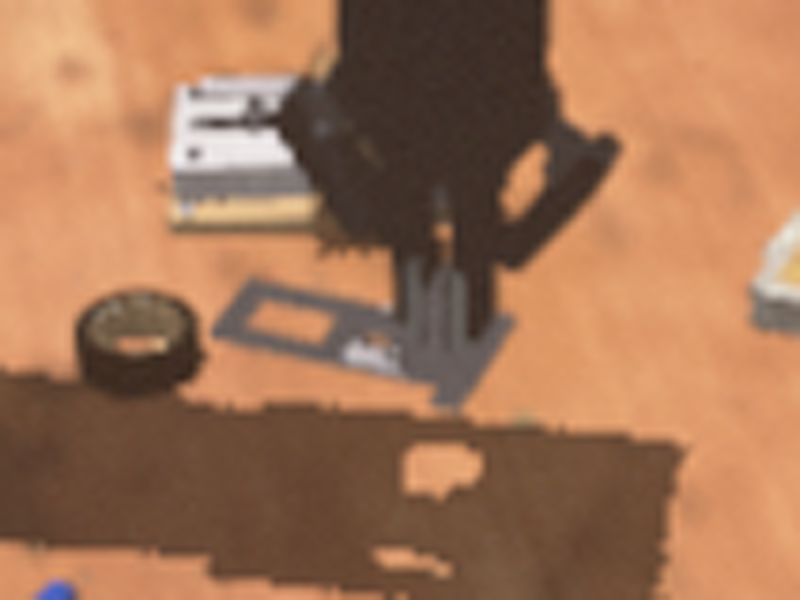

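```bash
cat >> plan.py <<'E'
J=np.array([.4922,.1295]);TH=-.171;HZ=28.4
def tcp(xe,ze,pitch_deg,y=0,hz=HZ):
    a=np.radians(pitch_deg)
    v=R.from_euler('ZYX',[0,-a,0]).apply([79,0,hz])+[xe,y,ze]
    return np.r_[J,0]+R.from_euler('z',TH).apply(v)/1000, tool(TH,-a)
def edge(p,Q,hz=HZ):  # jig-frame edge position mm + tilt from tcp pose
    M=Q.as_matrix();v=p-M[:,1]*.079+M[:,2]*hz/1000
    return R.from_euler('z',-TH).apply(v-np.r_[J,0])*1000, np.degrees(np.arcsin(M[2,1])),np.degrees(np.arctan2(M[1,1],M[0,1])-TH)
def st():
    o=arm.observe();np.set_printoptions(suppress=True,precision=2);print('t',round(o['time_s'],2),'edge',*edge(*cur()),'F',R.from_euler('z',-TH).apply(o['force']),'T',R.from_euler('z',-TH).apply(o['torque']),'gap',round(o['finger_gap'],3))
E
python3 - <<'E'
from plan import *
c=(np.array([.5163,-.1431,.1184]),tool(-.5714))
st()
rs,e=rows(c,tcp(-40,75,35),10,1);show(rs);print(e[0],edge(*e))
E
```

```text
t 4.65 edge [  -3.6  -233.63   88.85] -0.10031993471929672 -22.946003043663843 F [-0.43 -0.4  -2.3 ] T [ 0.06 -0.05 -0.01] gap 0.098
[22, -16, -3][-3.5, 0.7, -2.2] [23, -15, -3][-3.4, 0.7, -2.2] [23, -14, -4][-3.5, 0.7, -2.2] [24, -13, -4][-3.4, 0.7, -2.2] [24, -11, -5][-3.5, 0.7, -2.2]
[25, -10, -5][-3.4, 0.7, -2.2] [25, -9, -5][-3.5, 0.7, -2.3] [25, -8, -6][-3.4, 0.7, -2.2] [26, -7, -5][-3.5, 0.7, -2.3] [26, -5, -6][-3.4, 0.7, -2.2]
[0.5  0.13 0.14] (array([-40.35,  -0.37,  74.89]), np.float64(34.97239775009017), np.float64(-0.0050506043096150395))
```

Call:
{"name": "carry_out", "arguments": {
  "rows": [
    {"grip": 1,"travel": [22,-16,-3],"delta_rot": [-3.5,0.7,-2.2]},
    {"grip": 1,"travel": [23,-15,-3],"delta_rot": [-3.4,0.7,-2.2]},
    {"grip": 1,"travel": [23,-14,-4],"delta_rot": [-3.5,0.7,-2.2]},
    {"grip": 1,"travel": [24,-13,-4],"delta_rot": [-3.4,0.7,-2.2]},
    {"grip": 1,"travel": [24,-11,-5],"delta_rot": [-3.5,0.7,-2.2]}
  ]
}}

```text
time_s: 5.15
ee_pos: [0.5064, -0.0062, 0.1284]
eef_rot: [2.838, -0.03, 1.199]
force: [0.6, -0.0, -1.2]
finger_gap: 0.099
finger_force: 78.7
```

Call:
{"name": "carry_out", "arguments": {
  "rows": [
    {"grip": 1,"travel": [25,-10,-5],"delta_rot": [-3.4,0.7,-2.2]},
    {"grip": 1,"travel": [25,-9,-5],"delta_rot": [-3.5,0.7,-2.3]},
    {"grip": 1,"travel": [25,-8,-6],"delta_rot": [-3.4,0.7,-2.2]},
    {"grip": 1,"travel": [26,-7,-5],"delta_rot": [-3.5,0.7,-2.3]},
    {"grip": 1,"travel": [26,-5,-6],"delta_rot": [-3.4,0.7,-2.2]}
  ]
}}

```text
time_s: 5.65
ee_pos: [0.4979, 0.1283, 0.14]
eef_rot: [2.534, 0.003, 1.401]
force: [-0.2, -1.3, -0.7]
finger_gap: 0.1
finger_force: 78.8
```

Call:
{"name": "carry_out", "arguments": {
  "rows": [
    {"grip": 1,"travel": [0,0,0],"delta_rot": [0,0,0]},
    {"grip": 1,"travel": [0,0,0],"delta_rot": [0,0,0]},
    {"grip": 1,"travel": [0,0,0],"delta_rot": [0,0,0]}
  ]
}}

```text
time_s: 5.95
ee_pos: [0.4995, 0.1271, 0.1418]
eef_rot: [2.534, 0.002, 1.398]
force: [-0.1, -0.6, -1.6]
finger_gap: 0.101
finger_force: 78.7
```

Run:
```python
from plan import *
from fit import pose
st();b,_=snap('side','s3')
i=np.ascontiguousarray(cv2.resize(b[150:210,195:275,::-1],(800,600),interpolation=cv2.INTER_CUBIC))
# overlay predicted plate outline (green) and jig head/block (blue) in side-camera consistent frame
p,Q=cur();M=Q.as_matrix();Rp=np.c_[M[:,1],M[:,0],-M[:,2]]
def dr(P,c):
    uv=(w2p('side',P)-[195,150]+.5)*10-.5;cv2.polylines(i,[np.round(uv).astype(int)],True,c,1)
pl=lambda q:p+(np.array(q)-[63,0,HZ])@Rp.T/1000
dr(pl([[-26,-19,0],[-26,19,0],[68,19,0],[68,-19,0]]),(0,255,0));dr(pl([[-16,-11,0],[-16,11,0],[16,11,0],[16,-11,0]]),(0,255,0))
j=lambda q:[.4917,.1279,0]+np.array(q)@R.from_euler('z',-.17).as_matrix().T/1000
dr(j([[-42,-35,30],[-42,35,30],[20,35,30],[20,-35,30]]),(255,0,0));dr(j([[-28,-7,51],[-28,7,51],[20,7,51],[20,-7,51]]),(255,0,0))
cv2.imwrite('pics/c3.png',i)
```

```text
t 5.95 edge [-41.07  -1.22  73.41] 34.81019225742211 -0.01631589331025158 F [ 0.04 -0.61 -1.56] T [-0.02  0.45  0.  ] gap 0.101
```

View pics/c3.png

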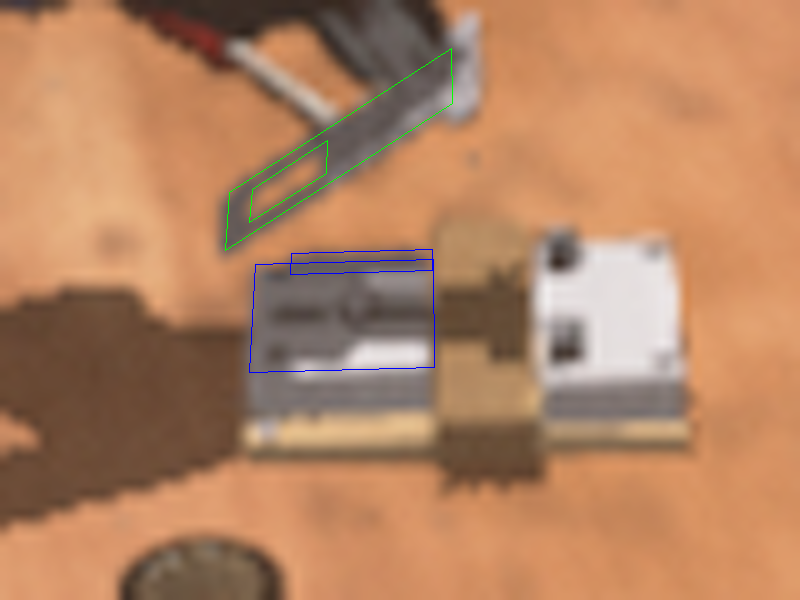

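Run:
```python
from plan import *
for uv in((230.6,180.8),(230.6,179)):
  w=ray('side',uv,.03);print(R.from_euler('z',.17).apply(w-[.4917,.1279,0])*1000)
w=ray('side',(230.6,179),.035);print(R.from_euler('z',.17).apply(w-[.4917,.1279,0])*1000)
c=(np.array([.5163,-.1431,.1184]),tool(-.5714))
_,e=rows(c,tcp(-40,75,35),10,1)
rs,e=rows(e,tcp(-40,41,35,y=-1),6,1);show(rs);print(edge(*e))
rs,e=rows(e,tcp(-20,41,35,y=-1),5,1);show(rs);print(edge(*e))
```

```text
[-5.0306725   1.02665277 30.        ]
[-5.13113872 12.74379594 30.        ]
[-4.87138059  4.64770866 35.        ]
[-0, -3, 5][-0, 0, -0] [-0, -3, 5][-0, 0, -0] [-0, -3, 4][-0, 0, -0] [-0, -3, 5][-0, 0, -0] [-0, -4, 4][-0, 0, -0]
[-1, -3, 5][-0, 0, -0]
(array([-39.87284157,  -1.39355739,  41.05597186]), np.float64(34.97239775009017), np.float64(-0.0050506043096150395))
[0, 3, 2][-0, 0, -0] [0, 3, 2][-0, 0, -0] [0, 3, 2][-0, 0, -0] [0, 4, 3][-0, 0, -0] [0, 3, 2][-0, 0, -0]
(array([-20.45699244,  -1.40309693,  41.21317107]), np.float64(34.97239775009017), np.float64(-0.0050506043096150395))
```

Call:
{"name": "carry_out", "arguments": {
  "rows": [
    {"grip": 1,"travel": [0,-3,5],"delta_rot": [0,0,0]},
    {"grip": 1,"travel": [0,-3,5],"delta_rot": [0,0,0]},
    {"grip": 1,"travel": [0,-3,4],"delta_rot": [0,0,0]},
    {"grip": 1,"travel": [0,-3,5],"delta_rot": [0,0,0]},
    {"grip": 1,"travel": [0,-4,4],"delta_rot": [0,0,0]}
  ]
}}

```text
time_s: 6.5
ee_pos: [0.5001, 0.1276, 0.1147]
eef_rot: [2.532, 0.001, 1.399]
force: [0.6, 0.7, -2.1]
finger_gap: 0.104
finger_force: 78.8
```

Call:
{"name": "carry_out", "arguments": {
  "rows": [
    {"grip": 1,"travel": [0,-3,5],"delta_rot": [0,0,0]},
    {"grip": 1,"travel": [0,0,0],"delta_rot": [0,0,0]},
    {"grip": 1,"travel": [0,0,0],"delta_rot": [0,0,0]}
  ]
}}

```text
time_s: 6.8
ee_pos: [0.5005, 0.1277, 0.1093]
eef_rot: [2.531, 0.001, 1.399]
force: [-0.4, -0.2, -1.7]
finger_gap: 0.1
finger_force: 78.8
```

Run:
```python
from plan import *
st();b,d=snap('side','s4');a,_=snap('top','t4');st()
f=lambda i,u,v:cv2.resize(i[v-30:v+30,u-20:u+20,::-1],(400,600),interpolation=cv2.INTER_CUBIC)
cv2.imwrite('pics/c4.png',cv2.resize(b[155:200,205:265,::-1],(800,600),interpolation=cv2.INTER_CUBIC))
```

```text
t 6.8 edge [-39.98  -0.39  40.8 ] 34.95796704976405 0.010374098864526326 F [-0.37 -0.32 -1.7 ] T [-0.01  0.43  0.05] gap 0.1
t 6.9 edge [-39.61  -0.24  41.35] 35.00801341324362 -0.015442469071660707 F [ 0.48  0.06 -1.88] T [0.01 0.44 0.01] gap 0.099
```

View pics/c4.png

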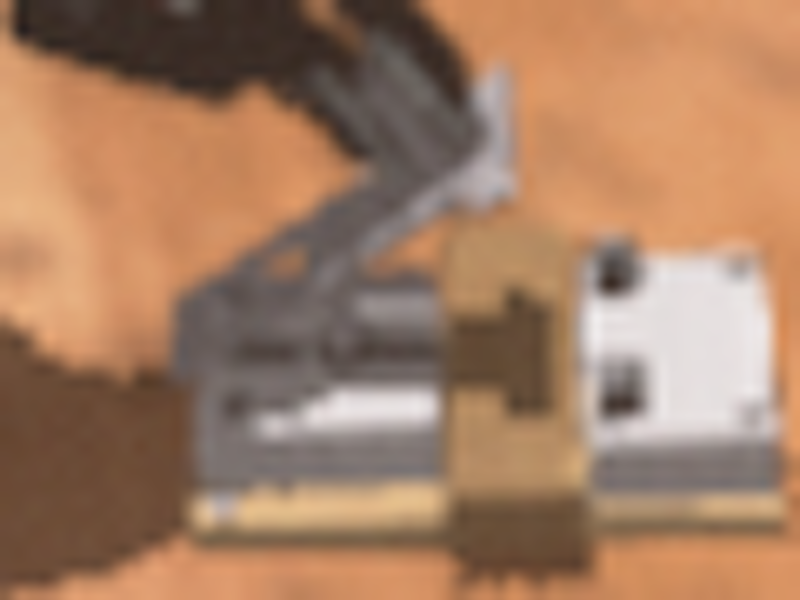

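Call:
{"name": "carry_out", "arguments": {
  "rows": [
    {"grip": 1,"travel": [0,3,2],"delta_rot": [0,0,0]},
    {"grip": 1,"travel": [0,3,2],"delta_rot": [0,0,0]},
    {"grip": 1,"travel": [0,3,2],"delta_rot": [0,0,0]},
    {"grip": 1,"travel": [0,2,2],"delta_rot": [0,0,0]},
    {"grip": 1,"travel": [0,0,0],"delta_rot": [0,0,0]}
  ]
}}

```text
time_s: 7.4
ee_pos: [0.5144, 0.1252, 0.1093]
eef_rot: [2.531, 0.001, 1.399]
force: [0.0, 0.2, -1.3]
finger_gap: 0.101
finger_force: 78.8
```

```bash
python3 -c "
from plan import *
st()"
```

```text
t 7.4 edge [-25.86  -0.46  40.79] 34.97385699645551 -0.026482447958778414 F [ 0.01  0.25 -1.35] T [-0.02  0.53  0.01] gap 0.101
```

Call:
{"name": "carry_out", "arguments": {
  "rows": [
    {"grip": 1,"travel": [0,2,1.4],"delta_rot": [0,0,0]},
    {"grip": 1,"travel": [0,2,1.4],"delta_rot": [0,0,0]},
    {"grip": 1,"travel": [0,2,1.4],"delta_rot": [0,0,0]},
    {"grip": 1,"travel": [0,2,1.4],"delta_rot": [0,0,0]},
    {"grip": 1,"travel": [0,0,0],"delta_rot": [0,0,0]}
  ]
}}

```text
time_s: 7.9
ee_pos: [0.5239, 0.1236, 0.1094]
eef_rot: [2.531, 0.0, 1.399]
force: [0.6, 0.1, -2.3]
finger_gap: 0.099
finger_force: 78.8
```

```bash
python3 -c "
from plan import *
st()"
```

```text
t 7.9 edge [-16.18  -0.4   40.85] 34.98360102057599 -0.02123313288160567 F [ 0.55  0.17 -2.29] T [ 0.04  0.4  -0.09] gap 0.099
```

Call:
{"name": "carry_out", "arguments": {
  "rows": [
    {"grip": 1,"travel": [0,1,0.7],"delta_rot": [0,0,0]},
    {"grip": 1,"travel": [0,1,0.7],"delta_rot": [0,0,0]},
    {"grip": 1,"travel": [0,1,0.7],"delta_rot": [0,0,0]},
    {"grip": 1,"travel": [0,0,0],"delta_rot": [0,0,0]}
  ]
}}

```text
time_s: 8.3
ee_pos: [0.5273, 0.123, 0.1093]
eef_rot: [2.531, 0.001, 1.399]
force: [-1.1, -0.1, -1.1]
finger_gap: 0.098
finger_force: 78.8
```

Call:
{"name": "carry_out", "arguments": {
  "rows": [
    {"grip": 1,"travel": [0,0.8,0.6],"delta_rot": [0,0,0]},
    {"grip": 1,"travel": [0,0,0],"delta_rot": [0,0,0]}
  ]
}}

```text
time_s: 8.5
ee_pos: [0.5283, 0.1229, 0.1093]
eef_rot: [2.531, 0.001, 1.399]
force: [0.1, -0.9, -2.0]
finger_gap: 0.102
finger_force: 78.8
```

Call:
{"name": "carry_out", "arguments": {
  "rows": [
    {"grip": 1,"travel": [0,0.8,0.6],"delta_rot": [0,0,0]},
    {"grip": 1,"travel": [0,0,0],"delta_rot": [0,0,0]}
  ]
}}

```text
time_s: 8.7
ee_pos: [0.5293, 0.1227, 0.1092]
eef_rot: [2.531, 0.001, 1.399]
force: [0.2, -0.2, -2.1]
finger_gap: 0.102
finger_force: 78.8
```

```bash
python3 -c "
from plan import *
st()"
```

```text
t 8.7 edge [-10.77  -0.43  40.69] 34.97569170875265 -0.006079995392190607 F [ 0.19 -0.17 -2.12] T [ 0.01  0.46 -0.01] gap 0.102
```

Call:
{"name": "carry_out", "arguments": {
  "rows": [
    {"grip": 1,"travel": [0,0.8,0.6],"delta_rot": [0,0,0]},
    {"grip": 1,"travel": [0,0,0],"delta_rot": [0,0,0]}
  ]
}}

```text
time_s: 8.9
ee_pos: [0.5303, 0.1225, 0.1092]
eef_rot: [2.531, 0.001, 1.399]
force: [0.0, -0.1, -2.0]
finger_gap: 0.099
finger_force: 78.8
```

Call:
{"name": "carry_out", "arguments": {
  "rows": [
    {"grip": 1,"travel": [0,0.8,0.6],"delta_rot": [0,0,0]},
    {"grip": 1,"travel": [0,0,0],"delta_rot": [0,0,0]}
  ]
}}

```text
time_s: 9.1
ee_pos: [0.531, 0.1223, 0.1089]
eef_rot: [2.532, 0.001, 1.399]
force: [-0.9, 0.2, -1.5]
finger_gap: 0.095
finger_force: 78.9
```

Call:
{"name": "carry_out", "arguments": {
  "rows": [
    {"grip": 1,"travel": [0,0.8,0.6],"delta_rot": [0,0,0]},
    {"grip": 1,"travel": [0,0,0],"delta_rot": [0,0,0]}
  ]
}}

```text
time_s: 9.3
ee_pos: [0.5317, 0.1222, 0.1086]
eef_rot: [2.533, 0.001, 1.399]
force: [-4.3, 1.2, -0.4]
finger_gap: 0.103
finger_force: 79.2
```

```bash
python3 -c "
from plan import *
st()"
```

```text
t 9.3 edge [-8.4  -0.53 40.15] 34.89708386047249 -0.02423658128993916 F [-4.45  0.43 -0.39] T [0.13 1.09 0.03] gap 0.103
```

Call:
{"name": "carry_out", "arguments": {
  "rows": [
    {"grip": 1,"travel": [0,0.5,-0.8],"delta_rot": [0,0,0]},
    {"grip": 1,"travel": [0,0.5,-0.8],"delta_rot": [0,0,0]},
    {"grip": 1,"travel": [0,0,0],"delta_rot": [0,0,0]}
  ]
}}

```text
time_s: 9.6
ee_pos: [0.5315, 0.122, 0.1105]
eef_rot: [2.532, 0.001, 1.399]
force: [-4.0, 0.6, -2.5]
finger_gap: 0.101
finger_force: 79.0
```

Call:
{"name": "carry_out", "arguments": {
  "rows": [
    {"grip": 1,"travel": [0,0.3,-0.4],"delta_rot": [0,0,0]},
    {"grip": 1,"travel": [0,0,0],"delta_rot": [0,0,0]}
  ]
}}

```text
time_s: 9.8
ee_pos: [0.5315, 0.122, 0.111]
eef_rot: [2.532, 0.001, 1.399]
force: [-4.1, 0.2, -3.2]
finger_gap: 0.102
finger_force: 79.0
```

```bash
python3 -c "
from plan import *
st()"
```

```text
t 9.8 edge [-8.49 -0.71 42.46] 34.902698103819255 -0.0005118118687275629 F [-4.03 -0.53 -3.19] T [-0.07  1.35  0.03] gap 0.102
```

Run:
```python
from plan import *
e=tcp(-8.4,42.4,34.97);out=[]
for a in np.linspace(34.97,0,15)[1:]:
    rs,e=rows(e,tcp(-8.4,42.4-.3*(1-a/35),a),1,1,1);out+=rs;
show(out);print(edge(*e))
```

```text
[-0, 1.2, 3.5][2.5, -0, 0] [-0, 1.1, 3.5][2.5, 0, -0] [-0, 1.2, 3.5][2.5, -0, 0] [-0, 1.1, 3.5][2.5, 0, -0] [-0, 1.2, 3.4][2.5, 0, -0]
[-0, 1.1, 3.5][2.5, -0, -0] [-0, 1.2, 3.5][2.5, 0, -0] [-0, 1.1, 3.5][2.5, -0, -0] [-0, 1.2, 3.5][2.5, -0, -0] [0, 1.1, 3.5][2.5, -0, -0]
[0, 1.2, 3.5][2.5, -0, -0] [-0, 1.2, 3.5][2.5, -0, -0] [-0, 1.1, 3.5][2.5, -0, -0] [-0, 1.2, 3.5][2.5, -0, 0]
(array([-8.40554257e+00,  3.81675186e-14,  4.21003905e+01]), np.float64(-0.029999999999994986), np.float64(-6.3611093629270335e-15))
```

Call:
{"name": "carry_out", "arguments": {
  "rows": [
    {"grip": 1,"travel": [0,1.2,3.5],"delta_rot": [2.5,0,0]},
    {"grip": 1,"travel": [0,1.1,3.5],"delta_rot": [2.5,0,0]},
    {"grip": 1,"travel": [0,1.2,3.5],"delta_rot": [2.5,0,0]},
    {"grip": 1,"travel": [0,1.1,3.5],"delta_rot": [2.5,0,0]},
    {"grip": 1,"travel": [0,0,0],"delta_rot": [0,0,0]}
  ]
}}

```text
time_s: 10.3
ee_pos: [0.5429, 0.12, 0.1013]
eef_rot: [2.709, 0.001, 1.398]
force: [-6.3, 1.5, -1.8]
finger_gap: 0.103
finger_force: 79.4
```

```bash
python3 -c "
from plan import *
st()"
```

```text
t 10.3 edge [-8.21 -0.69 42.38] 24.802961030906754 -0.08303837973246876 F [-6.43  0.45 -1.8 ] T [ 0.09  1.5  -0.02] gap 0.103
```

Call:
{"name": "carry_out", "arguments": {
  "rows": [
    {"grip": 1,"travel": [0,1.1,3.4],"delta_rot": [2.5,0,0]},
    {"grip": 1,"travel": [0,1.1,3.5],"delta_rot": [2.5,0,0]},
    {"grip": 1,"travel": [0,0,0],"delta_rot": [0,0,0]}
  ]
}}

```text
time_s: 10.6
ee_pos: [0.5476, 0.1192, 0.0959]
eef_rot: [2.795, 0.001, 1.398]
force: [-5.9, 1.7, -1.7]
finger_gap: 0.101
finger_force: 79.5
```

Call:
{"name": "carry_out", "arguments": {
  "rows": [
    {"grip": 1,"travel": [0,1.2,3.5],"delta_rot": [2.5,0,0]},
    {"grip": 1,"travel": [0,0,0],"delta_rot": [0,0,0]}
  ]
}}

```text
time_s: 10.8
ee_pos: [0.5497, 0.1188, 0.093]
eef_rot: [2.838, 0.002, 1.399]
force: [-6.1, 0.3, -2.1]
finger_gap: 0.1
finger_force: 79.5
```

```bash
python3 -c "
from plan import *
st()"
```

```text
t 10.8 edge [-8.4  -0.78 42.3 ] 17.36894341185547 -0.04666300283625655 F [-6.07 -0.78 -2.07] T [-0.07  1.4  -0.01] gap 0.1
```

Call:
{"name": "carry_out", "arguments": {
  "rows": [
    {"grip": 1,"travel": [0,1.1,3.5],"delta_rot": [2.5,0,0]},
    {"grip": 1,"travel": [0,0,0],"delta_rot": [0,0,0]}
  ]
}}

```text
time_s: 11.0
ee_pos: [0.5518, 0.1184, 0.09]
eef_rot: [2.882, 0.001, 1.399]
force: [-6.1, 0.8, -2.4]
finger_gap: 0.099
finger_force: 79.5
```

Call:
{"name": "carry_out", "arguments": {
  "rows": [
    {"grip": 1,"travel": [0,1.2,3.5],"delta_rot": [2.5,0,0]},
    {"grip": 1,"travel": [0,0,0],"delta_rot": [0,0,0]}
  ]
}}

```text
time_s: 11.2
ee_pos: [0.5537, 0.1181, 0.0869]
eef_rot: [2.925, 0.001, 1.398]
force: [-6.7, 0.7, -2.5]
finger_gap: 0.099
finger_force: 79.5
```

```bash
python3 -c "
from plan import *
st()"
```

```text
t 11.2 edge [-8.48 -0.7  42.2 ] 12.403074276716243 -0.05859395697300436 F [-6.71 -0.45 -2.52] T [-0.05  1.29  0.03] gap 0.099
```

Call:
{"name": "carry_out", "arguments": {
  "rows": [
    {"grip": 1,"travel": [0,1.1,3.5],"delta_rot": [2.5,0,0]},
    {"grip": 1,"travel": [0,1.1,3.5],"delta_rot": [2.5,0,0]},
    {"grip": 1,"travel": [0,0,0],"delta_rot": [0,0,0]}
  ]
}}

```text
time_s: 11.5
ee_pos: [0.5573, 0.1176, 0.0804]
eef_rot: [3.012, 0.001, 1.398]
force: [-5.9, 1.9, -1.6]
finger_gap: 0.102
finger_force: 79.5
```

Call:
{"name": "carry_out", "arguments": {
  "rows": [
    {"grip": 1,"travel": [0,1.1,3.5],"delta_rot": [2.5,0,0]},
    {"grip": 1,"travel": [0,0,0],"delta_rot": [0,0,0]}
  ]
}}

```text
time_s: 11.7
ee_pos: [0.5588, 0.1174, 0.0772]
eef_rot: [3.056, 0.001, 1.398]
force: [-6.1, 2.5, -2.2]
finger_gap: 0.098
finger_force: 79.6
```

```bash
python3 -c "
from plan import *
st()"
```

```text
t 11.7 edge [-8.59 -0.49 42.11] 4.922447142333177 -0.0795622831603907 F [-6.42  1.41 -2.21] T [ 0.14  1.18 -0.03] gap 0.098
```

Call:
{"name": "carry_out", "arguments": {
  "rows": [
    {"grip": 1,"travel": [0,1.1,3.5],"delta_rot": [2.5,0,0]},
    {"grip": 1,"travel": [0,1.1,3.5],"delta_rot": [2.4,0,0]},
    {"grip": 1,"travel": [0,0,0],"delta_rot": [0,0,0]}
  ]
}}

```text
time_s: 12.0
ee_pos: [0.5614, 0.1169, 0.0703]
eef_rot: [3.141, 0.002, 1.398]
force: [-6.7, 1.4, -2.2]
finger_gap: 0.101
finger_force: 79.5
```

Call:
{"name": "carry_out", "arguments": {
  "rows": [
    {"grip": 1,"travel": [0,-1,0],"delta_rot": [0,0,0]},
    {"grip": 1,"travel": [0,0,0],"delta_rot": [0,0,0]}
  ]
}}

```text
time_s: 12.2
ee_pos: [0.561, 0.1171, 0.071]
eef_rot: [3.138, 0.001, 1.399]
force: [-4.0, -0.3, -3.6]
finger_gap: 0.101
finger_force: 79.2
```

Run:
```python
from plan import *
st();b,d=snap('side','s5')
cv2.imwrite('pics/c5.png',cv2.resize(b[155:200,205:265,::-1],(800,600),interpolation=cv2.INTER_CUBIC))
```

```text
t 12.2 edge [-8.94 -0.55 42.29] 0.22161850846096812 -0.025543626055342505 F [-3.85 -0.99 -3.61] T [0.   0.4  0.01] gap 0.101
```

View pics/c5.png

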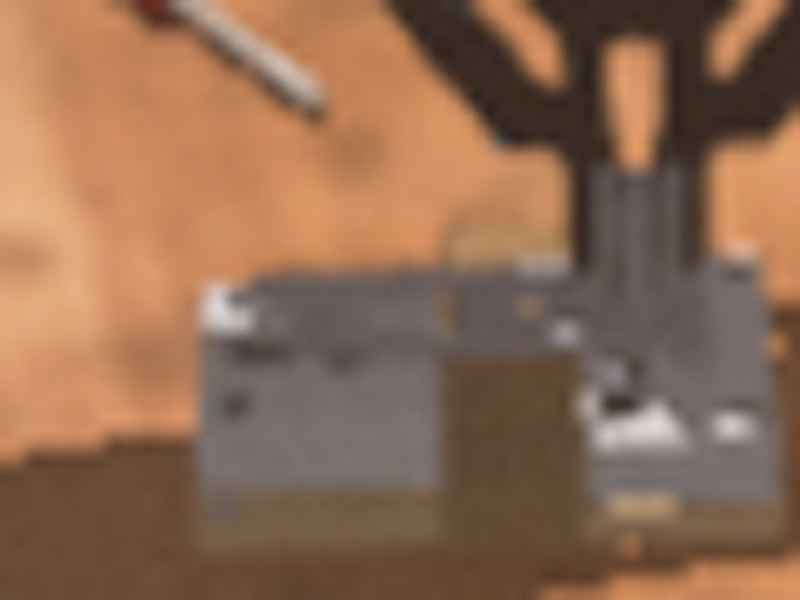

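The plate lies level above the jig: its front end is at about crop x 250, and the tab and fingers are at about 640. Next I lower it.

Call:
{"name": "carry_out", "arguments": {
  "rows": [
    {"grip": 1,"travel": [0,0,2],"delta_rot": [0,0,0]},
    {"grip": 1,"travel": [0,0,2],"delta_rot": [0,0,0]},
    {"grip": 1,"travel": [0,0,2],"delta_rot": [0,0,0]},
    {"grip": 1,"travel": [0,0,0],"delta_rot": [0,0,0]}
  ]
}}

```text
time_s: 12.65
ee_pos: [0.5611, 0.1172, 0.0648]
eef_rot: [3.139, 0.0, 1.399]
force: [-2.8, 0.5, -2.2]
finger_gap: 0.099
finger_force: 79.5
```

```bash
python3 -c "
from plan import *
st()"
```

```text
t 12.65 edge [-8.95 -0.37 36.23] 0.1334461652850632 -0.03858347626899813 F [-2.81  0.04 -2.17] T [ 0.07  0.48 -0.05] gap 0.099
```

Call:
{"name": "carry_out", "arguments": {
  "rows": [
    {"grip": 1,"travel": [0,0,1.5],"delta_rot": [0,0,0]},
    {"grip": 1,"travel": [0,0,1.5],"delta_rot": [0,0,0]},
    {"grip": 1,"travel": [0,0,1.5],"delta_rot": [0,0,0]},
    {"grip": 1,"travel": [0,0,0],"delta_rot": [0,0,0]}
  ]
}}

```text
time_s: 13.05
ee_pos: [0.561, 0.1171, 0.0602]
eef_rot: [3.14, 0.001, 1.399]
force: [-1.9, 0.5, -2.5]
finger_gap: 0.102
finger_force: 79.5
```

Call:
{"name": "carry_out", "arguments": {
  "rows": [
    {"grip": 1,"travel": [0,0,0.7],"delta_rot": [0,0,0]},
    {"grip": 1,"travel": [0,0,0],"delta_rot": [0,0,0]}
  ]
}}

```text
time_s: 13.25
ee_pos: [0.561, 0.1171, 0.0597]
eef_rot: [3.14, 0.001, 1.399]
force: [-2.1, 0.3, -2.2]
finger_gap: 0.102
finger_force: 79.6
```

Call:
{"name": "carry_out", "arguments": {
  "rows": [
    {"grip": 1,"travel": [0,0,0.7],"delta_rot": [0,0,0]},
    {"grip": 1,"travel": [0,0,0],"delta_rot": [0,0,0]}
  ]
}}

```text
time_s: 13.45
ee_pos: [0.5611, 0.1171, 0.0595]
eef_rot: [3.14, 0.001, 1.399]
force: [-2.8, -0.2, 1.7]
finger_gap: 0.102
finger_force: 80.1
```

```bash
python3 -c "
from plan import *
st()"
```

```text
t 13.45 edge [-8.97 -0.43 30.99] 0.10074687665504153 -0.027993725597942536 F [-2.74 -0.72  1.66] T [-0.13  0.49  0.02] gap 0.102
```

Call:
{"name": "carry_out", "arguments": {
  "rows": [
    {"grip": 1,"travel": [0,-1,0],"delta_rot": [0,0,0]},
    {"grip": 1,"travel": [0,-1,0],"delta_rot": [0,0,0]},
    {"grip": 1,"travel": [0,-1,0],"delta_rot": [0,0,0]},
    {"grip": 1,"travel": [0,0,0],"delta_rot": [0,0,0]}
  ]
}}

```text
time_s: 13.85
ee_pos: [0.5584, 0.1178, 0.0595]
eef_rot: [3.139, 0.0, 1.399]
force: [2.5, -0.3, 0.4]
finger_gap: 0.1
finger_force: 80.0
```

```bash
python3 -c "
from plan import *
st()"
```

```text
t 13.85 edge [-11.69  -0.27  30.91] 0.16204050660469338 -0.02992059708491319 F [2.51 0.1  0.35] T [ 0.03 -0.1  -0.03] gap 0.1
```

Call:
{"name": "carry_out", "arguments": {
  "rows": [
    {"grip": 1,"travel": [0,-1,0],"delta_rot": [0,0,0]},
    {"grip": 1,"travel": [0,-0.8,0],"delta_rot": [0,0,0]},
    {"grip": 1,"travel": [0,0,0],"delta_rot": [0,0,0]}
  ]
}}

```text
time_s: 14.15
ee_pos: [0.5565, 0.118, 0.0595]
eef_rot: [3.139, 0.0, 1.399]
force: [1.2, -0.1, 3.0]
finger_gap: 0.1
finger_force: 80.2
```

Call:
{"name": "carry_out", "arguments": {
  "rows": [
    {"grip": 1,"travel": [0,-0.9,0],"delta_rot": [0,0,0]},
    {"grip": 1,"travel": [0,0,0],"delta_rot": [0,0,0]}
  ]
}}

```text
time_s: 14.35
ee_pos: [0.5556, 0.1182, 0.0595]
eef_rot: [3.139, 0.0, 1.399]
force: [2.4, -0.5, 3.1]
finger_gap: 0.102
finger_force: 80.3
```

```bash
python3 -c "
from plan import *
st()"
```

```text
t 14.35 edge [-14.51  -0.31  30.91] 0.1410592874149175 -0.030562890584053738 F [ 2.4  -0.07  3.12] T [-0.   -0.21 -0.02] gap 0.102
```

Call:
{"name": "carry_out", "arguments": {
  "rows": [
    {"grip": 1,"travel": [0,-0.8,0],"delta_rot": [0,0,0]},
    {"grip": 1,"travel": [0,0,0],"delta_rot": [0,0,0]}
  ]
}}

```text
time_s: 14.55
ee_pos: [0.5549, 0.1183, 0.0595]
eef_rot: [3.139, 0.0, 1.399]
force: [3.6, -0.5, 3.2]
finger_gap: 0.099
finger_force: 80.5
```

Call:
{"name": "carry_out", "arguments": {
  "rows": [
    {"grip": 1,"travel": [0,-0.8,0],"delta_rot": [0,0,0]},
    {"grip": 1,"travel": [0,0,0],"delta_rot": [0,0,0]}
  ]
}}

```text
time_s: 14.75
ee_pos: [0.5541, 0.1185, 0.0595]
eef_rot: [3.139, 0.0, 1.399]
force: [2.4, 0.1, 5.6]
finger_gap: 0.101
finger_force: 80.6
```

```bash
python3 -c "
from plan import *
st()"
```

```text
t 14.75 edge [-16.08  -0.3   30.92] 0.14155584239375565 -0.027926461175026823 F [2.36 0.48 5.58] T [ 0.02 -0.4   0.01] gap 0.101
```

Call:
{"name": "carry_out", "arguments": {
  "rows": [
    {"grip": 1,"travel": [0,-0.7,0],"delta_rot": [0,0,0]},
    {"grip": 1,"travel": [0,0,0],"delta_rot": [0,0,0]}
  ]
}}

```text
time_s: 14.95
ee_pos: [0.5534, 0.1186, 0.0595]
eef_rot: [3.139, 0.0, 1.399]
force: [3.2, -0.6, 4.9]
finger_gap: 0.099
finger_force: 80.7
```

Call:
{"name": "carry_out", "arguments": {
  "rows": [
    {"grip": 1,"travel": [0,-0.7,0],"delta_rot": [0,0,0]},
    {"grip": 1,"travel": [0,0,0],"delta_rot": [0,0,0]}
  ]
}}

```text
time_s: 15.15
ee_pos: [0.5531, 0.1186, 0.0595]
eef_rot: [3.138, 0.0, 1.399]
force: [5.8, -0.4, 4.5]
finger_gap: 0.101
finger_force: 80.6
```

```bash
python3 -c "
from plan import *
st()"
```

```text
t 15.15 edge [-17.05  -0.33  30.82] 0.2056248615136907 -0.03339625377080063 F [5.78 0.63 4.48] T [ 0.01 -0.74 -0.02] gap 0.101
```

Call:
{"name": "carry_out", "arguments": {
  "rows": [
    {"grip": 1,"travel": [0,-0.7,0],"delta_rot": [0,0,0]},
    {"grip": 1,"travel": [0,0,0],"delta_rot": [0,0,0]}
  ]
}}

```text
time_s: 15.35
ee_pos: [0.553, 0.1186, 0.0596]
eef_rot: [3.136, -0.0, 1.399]
force: [7.9, -1.6, 2.2]
finger_gap: 0.098
finger_force: 80.3
```

Call:
{"name": "carry_out", "arguments": {
  "rows": [
    {"grip": 1,"travel": [0,-0.7,0],"delta_rot": [0,0,0]},
    {"grip": 1,"travel": [0,0,0],"delta_rot": [0,0,0]}
  ]
}}

```text
time_s: 15.55
ee_pos: [0.553, 0.1187, 0.0597]
eef_rot: [3.135, -0.0, 1.399]
force: [10.1, -2.1, 0.2]
finger_gap: 0.103
finger_force: 80.1
```

```bash
python3 -c "
from plan import *
st()"
```

```text
t 15.55 edge [-17.09  -0.29  30.76] 0.39971215640625 -0.03208204812948359 F [10.34 -0.36  0.2 ] T [ 0.03 -1.33 -0.04] gap 0.103
```

Call:
{"name": "carry_out", "arguments": {
  "rows": [
    {"grip": 1,"travel": [0,0.8,0],"delta_rot": [0,0,0]},
    {"grip": 1,"travel": [0,0.7,0],"delta_rot": [0,0,0]},
    {"grip": 1,"travel": [0,0,0],"delta_rot": [0,0,0]}
  ],
  "newtons": 40
}}

```text
time_s: 15.85
ee_pos: [0.5531, 0.1186, 0.0595]
eef_rot: [3.139, 0.0, 1.399]
force: [5.1, -0.6, 4.7]
finger_gap: 0.1
finger_force: 80.8
```

```bash
python3 -c "
from plan import *
st()"
```

```text
t 15.85 edge [-17.1   -0.3   30.88] 0.16605704193546517 -0.033360162122860644 F [5.11 0.27 4.71] T [ 0.04 -0.62  0.  ] gap 0.1
```

Call:
{"name": "carry_out", "arguments": {
  "rows": [
    {"grip": 0.5,"travel": [0,0,0],"delta_rot": [0,0,0]},
    {"grip": 0.5,"travel": [0,0,0],"delta_rot": [0,0,0]},
    {"grip": 0.5,"travel": [0,0,0],"delta_rot": [0,0,0]},
    {"grip": 0.5,"travel": [0,0,0],"delta_rot": [0,0,0]},
    {"grip": 0.5,"travel": [0,0,0],"delta_rot": [0,0,0]}
  ]
}}

```text
time_s: 16.35
ee_pos: [0.5517, 0.1187, 0.0584]
eef_rot: [-3.141, 0.001, 1.399]
force: [-0.5, -0.4, -0.2]
finger_gap: 0.251
finger_force: 0.0
```

```bash
python3 -c "
from plan import *
st()"
```

```text
t 16.35 edge [-18.55  -0.56  30.05] -0.008455791831741022 -0.027904659053920627 F [-0.43 -0.44 -0.21] T [-0.01 -0.04  0.04] gap 0.251
```

Free of contact; retreat straight up, then towards the robot, and look.

Call:
{"name": "carry_out", "arguments": {
  "rows": [
    {"grip": 0.5,"travel": [0,0,-8],"delta_rot": [0,0,0]},
    {"grip": 0.5,"travel": [0,0,-15],"delta_rot": [0,0,0]},
    {"grip": 0.5,"travel": [0,0,-35],"delta_rot": [0,0,0]},
    {"grip": 0.5,"travel": [0,0,-45],"delta_rot": [0,0,0]},
    {"grip": 0.5,"travel": [0,0,-45],"delta_rot": [0,0,0]}
  ]
}}

```text
time_s: 16.85
ee_pos: [0.5519, 0.1188, 0.2098]
eef_rot: [3.14, 0.0, 1.399]
force: [0.3, 0.3, -0.1]
finger_gap: 0.25
finger_force: 0.0
```

Call:
{"name": "carry_out", "arguments": {
  "rows": [
    {"grip": 0.5,"travel": [40,0,-20],"delta_rot": [0,0,0]},
    {"grip": 0.5,"travel": [45,0,0],"delta_rot": [0,0,0]},
    {"grip": 0.5,"travel": [45,0,0],"delta_rot": [0,0,0]},
    {"grip": 0.5,"travel": [45,0,0],"delta_rot": [0,0,0]},
    {"grip": 0.5,"travel": [40,0,0],"delta_rot": [0,0,0]}
  ]
}}

```text
time_s: 17.35
ee_pos: [0.5891, 0.3328, 0.2291]
eef_rot: [3.138, -0.001, 1.4]
force: [0.8, 0.2, 0.1]
finger_gap: 0.252
finger_force: 0.0
```

Run:
```python
from fit import *
from plan import st
st();a,_=snap('top','t6');b,_=snap('side','s6');
f=lambda i,u,v:cv2.resize(i[v-27:v+27,u-18:u+30,::-1],(400,450),interpolation=cv2.INTER_CUBIC)
cv2.imwrite('pics/c6.png',np.hstack([f(a,210,195),f(b,237,184)]))
```

```text
t 17.35 edge [-18.03 216.9  200.41] 0.18125472730016176 -0.0033542746009875488 F [0.78 0.35 0.12] T [ 0.01  0.02 -0.03] gap 0.252
```

View pics/c6.png

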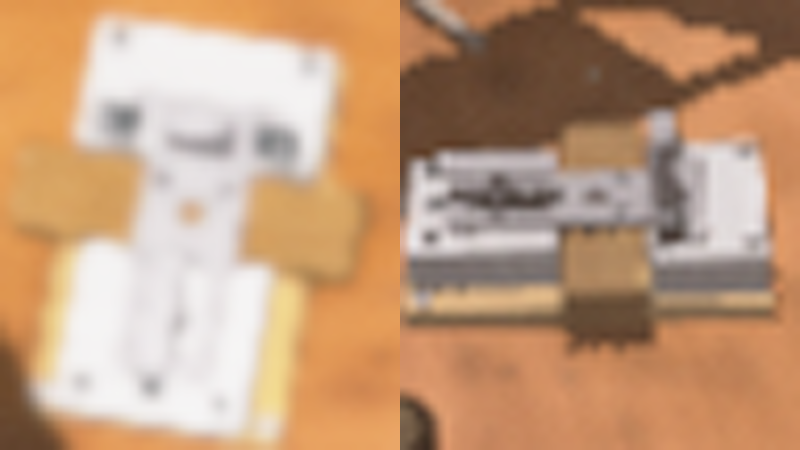

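Run:
```python
from fit import *
a=cv2.imread('pics/t6.png').astype(float);w=a[188:199,209:221];s=np.clip(w.max(2)-w.min(2)-35,0,None)
v,u=np.mgrid[188:199,209:221];print(s.round().astype(int))
m=(abs(v-193.5)<4)&(abs(u-214.5)<4);uv=[(s*m*u).sum()/(s*m).sum(),(s*m*v).sum()/(s*m).sum()]
print(uv,R.from_euler('z',.172).apply(ray('top',uv,.032)-[.4942,.1303,0])*1000)
I=cv2.imread('pics/s6.png');A=cv2.imread('pics/t6.png')
for x in(-3,0,3,6,9):
    T=lambda j:pose(*(np.array(j[:2])+R.from_euler('z',j[2]).apply([x/1e3,0,0])[:2]),j[2])
    up=[(b+[x/1e3,0,.03],l+6) for b,l in PLATE if l!=1]+[((box(-16,16,-11,11,3.9,4)+[x/1e3,0,.03]),1)]
    j=jig(-4)[:-1]+up+jig(-4)[-1:]
    print(x,cost('top',A,pose(.4942,.1303,-.172),j,(186,244,162,228)),cost('side',I,pose(.4917,.1279,-.17),j,(208,278,162,206)))
```

```text
[[ 8  0  0  0  0  0  0  0  0  0  0  0]
 [ 5  0  0  0  0  0  0  0  0  0  0  0]
 [ 0  0  0  0  0  0  0  0  0  0  0  0]
 [ 0  0  0  0  0  0  0  0  0  0  0  0]
 [ 0  0  0  0  0  4  4  0  0  0  0  0]
 [ 0  0  0  0  0 24 24  0  0  0  0  0]
 [ 0  0  0  0  0  9  9  0  0  0  0  0]
 [ 0  0  0  0  0  0  0  0  0  0  0  0]
 [ 0  0  0  0  0  0  0  0  0  0  0  0]
 [ 0  0  0  0  0  0  0  0  0  0  0  2]
 [ 0  0  0  0  0  0  0  0  0  0  0  4]]
[np.float64(214.5), np.float64(193.13513513513513)] [35.59705367 -3.00358541 32.        ]
-3 12.466086890580375 25.03688730183615
0 12.295783967787798 24.94094418187485
3 12.364199592916304 25.159286025946155
6 12.579060816965642 25.582186599934577
9 12.693662101119976 25.70077419241565
```

Hole at jig x ≈ 35.6 mm (36 when home), and the model fit is best at offset 0. The plate is home.

```bash
python3 -c "
from rig import arm
print(arm.sign_off())"
```

```text
the job is handed in; nothing more can be done
None
```

The drill plate is closed over the strip: it lies flat on the jig with the stud head up through its eye, pushed forward under both catches to the stops and released. I handed the job in at about 17.5 s of the 51 s allowed; contact forces read about 10 N at most.

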